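Move the test cartridge from the incubator to the reader

TASK

The test cartridge has finished warming in the incubator (the grey finned block) and must be read: press it down to release the push-push catch so that it pops up, lift it out, stand it in the slot on top of the white reader and press it down until the reader's catch holds it down after you let go. Press gently, never harder than about 20 N, do not pull the cartridge out while the incubator's catch still holds it, and leave the dropper bottle and the specimen cup standing.

Things in the scene. Friction and masses are not known exactly. Their poses are not given: they have to be found in the camera images.
- cartridge_centre (a point): Centre of the test cartridge: flat upright white block, 14 mm (its x) by 44 mm (its y) by 83 mm high (its z), dark window low on the broad faces, grey ribs near the flat top. Point half-way up: top 41.5 mm above it. Lowest 4 mm 1.4 mm slimmer on each side. 40 to 90 g. Starts caught down in the incubator's slot, top 24 mm proud of the housing; stands loose on the platform.
- incubator: Grey block 120 (x) by 100 (y; 116 over the aluminium fins on its flanks) by 95 mm high, fixed. Origin: centre of its footprint on the worktop; x to its back, z up. An upright slot 17 mm (x) by 47 mm (y) runs down from the middle of its flat top, axis through the origin; the mouth, in a black frame, widens at 45 degrees over the upper 3.5 mm.
- incubator_platform: Spring platform under the cartridge in the incubator; origin: centre of its top face, 50 mm above the worktop when up (cartridge 38 mm proud), 36 when caught (24 proud). Pushed 4 to 5 mm beyond caught and let go, it rises fully. Pushing the cartridge takes 2 N at the top, 6 to 8 N after 20 to 28 mm; a hard rubber stop (15 N per mm) lies 1 mm beyond the trip: 11 N is a full stroke.
- reader: White box 110 (x) by 150 (y) by 95 mm high with a leaning dark screen on its front, fixed. Origin: centre of its footprint on the worktop; x to its back, z up. The same kind of upright slot, 17 mm (x) by 47 mm (y), mouth widening at 45 degrees, runs down from the middle of its flat top, axis through the origin.
- reader_platform: Spring platform in the reader's slot, same springs and stop; origin: centre of its top face, starts up, 50 mm above the worktop. The catch trips 15 to 28 mm down (differs per unit, unseen); let go, it comes back 4 to 5 mm and stays caught. A push that stops short comes all the way back up; a second full push frees it again. Over 20 N on it damages it.
- dropper_mid (a point): Bystander: brown dropper bottle with black bulb, 33 mm across and 102 mm high, point half-way up.
- cup_mid (a point): Bystander: specimen cup with wide screw lid, 57 mm across and 61 mm high, point half-way up.

How it is judged:
By the outcome, as a careful person would: the job done as asked, in the order asked, and still so for the second after the job is handed in, with the robot touching nothing.
It also fails if it takes over 58 s, if anything falls off the work surface, if the arm or the gripper's body presses on something with over 40 N, if the wrist force passes 120 N, or if a joint passes its speed limit or range.

ROBOT

A 6-joint arm with a two-finger parallel gripper is mounted at the origin on the work surface; the furniture and walls round the work are solid. World frame = base frame: x ahead of the robot, y to its left, z up, the work surface at z = 0. Lengths are in mm, angles in degrees, forces in N, time in s.
With the tool pointing down it reaches from about 350 to 775 mm from the base axis. Payload 7.3 kg.
Tool frame: the origin (TCP) lies between the finger pads; the fingertips stand 14 mm ahead of it and the grasp point (between the pads) lies 5 mm behind it; z points along the fingers, y is the line along which they close (so a half turn about z gives the same grasp; the last joint's range is limited). The gripper opens to 92 mm and grips with 3 to 60 N. Pads are 19 mm wide; open, the fingers measure 130 mm over their backs; the gripper's body (75 mm by 190 mm) begins 47 mm behind the grasp point.
Start: joints at [60.275, 19.595, 87.324, -0, 73.075, -8.365], TCP at [191.204, 488.963, 240.741] pointing down, gripper open.
Joint ranges: [-145.02, 145.02], [-44.19, 115.74], [2.07, 154.8], [-57.11, 237.11], [16.16, 152.29], [-177.93, 177.93]. Speed limits (degrees/s): [147.25, 147.25, 180, 180, 180, 180].

INTERFACE

Orientations are given as [roll, pitch, yaw] about the fixed x, y, z axes, in that order (R = Rz(yaw) Ry(pitch) Rx(roll)).
In Python, from plant import ctrl, vision, hand_in gives the robot as it stands.
- The arm moves only by the tool arm_command, never from a script. Its argument "increments" is a list that holds one entry, the list of rows, each a list of 5 numbers: the opening, from 0 (shut) to 1 (fully open), then the shift along the tool's x, y, z in mm, then the turn about the tool's z in degrees. A call has 1 to 8 rows; each row shifts and turns the commanded pose from where the row before left it, along the tool's axes as they then stand; what a row does not reach is not made up. A row lasts 1/8 s, in which the tool goes at most 62.5 mm and 10.7 degrees, less where a joint would pass 70% of its speed; a pose out of reach is approached as far as the arm can. A call is refused whole if a number of a shift passes 62.5 or a number of a turn 10.7, either way. A call with a gripper value outside its range is refused whole. The fingers move at their own pace and stop on an object; "force" is the grip in N (left out, the last holds). Time passes only in rows, so rows that do not move let the fingers close. It gives the time, the measured TCP pose, the force, the opening and the grip force at its end, in the units of the state.
- ctrl.read_state(): the state, without advancing time (a new reading comes with each control period).
- vision.read_camera(name): name is "side" or "top" or "wrist"; returns a dict with "color" (400x640x3 uint8, red, green, blue), "fx", "fy", "cx", "cy" (pixels), "world_to_cam" (4x4, takes a point from world to camera coordinates); the wrist camera has in their place "mount" (4x4, takes a point from camera to tool coordinates, whose origin is the TCP and whose axes are the flange's). Camera axes: x right, y down, z forward; pixel columns grow to the right and rows downward; lengths in mm; the calibration is good to about 2 mm. A picture is of the moment at which its call begins: read the wrist's pose just before it. There is no depth.
- hand_in(): hands the job in; it is judged then, once.
The state is a dict: "time": time; "q": joint angles; "joint_velocities": joint speeds; "effort": joint torques, N m; "tcp_pos": TCP position; "tool_rot": TCP orientation; "contact_force": force on the tool from outside, world axes, zero at the start; "ft_torque": the same for the moment, N m; "gripper_width": finger opening in mm; "gripper_force": force on a finger pad.
Only numpy, scipy, OpenCV 4.12 (cv2) and the standard library are available. Lean on these libraries where they do the work, as an engineer would, in place of code of your own. Each camera call takes 0.05 s, during which the arm holds its last target. There are 200 camera calls.

## Working session

There is one attempt and no reset: what is moved stays moved. The work goes in short steps, Python scripts to look and compute and a tool call to move; the robot and the scene stay as the last step left them, time stands still between calls to the robot, and variables do not carry over. Pictures are saved under pics/ and viewed, at most 10 in all, crops included, and the job is handed in when it is done.

Besides the shell and the picture viewer there is one more tool, called after "Call:" as name(argument=value, ...), one argument or row to a line, values as JSON. arm_command: Moves the arm, as the interface text tells. Its arguments: {"type":"object","properties":{"increments":{"type":"array","items":{"type":"array","items":{"type":"array","items":{"type":"number"}}}},"force":{"type":"number"}},"required":["increments"]}

```bash
mkdir -p pics; ls; python3 - <<'E'
from plant import ctrl, vision
import cv2, numpy as np, pickle
s=ctrl.read_state();print({k:np.round(v,2).tolist() for k,v in s.items()})
d={}
for n in("side","top","wrist"):
    d[n]=r=vision.read_camera(n)
    print(n,r["fx"],r["cx"],r["cy"],np.round(r.get("world_to_cam",r.get("mount")),3).tolist())
    cv2.imwrite(f"pics/{n}0.png",r["color"][:,:,::-1])
pickle.dump(d,open("d0.pkl","wb"))
E
```

```text
pics
{'time': 0.0, 'q': [60.28, 19.64, 87.38, -0.0, 73.07, -8.36], 'joint_velocities': [0.05, -0.02, 0.02, 0.05, 0.1, 0.06], 'effort': [0.0, -43.13, -24.42, 0.07, 0.06, -0.0], 'tcp_pos': [191.01, 488.63, 240.04], 'tool_rot': [-179.91, -0.01, 158.64], 'contact_force': [-0.1, 0.04, 0.47], 'ft_torque': [0.04, -0.05, 0.06], 'gripper_force': 0.0, 'gripper_width': 91.52}
side 513.9707592993224 321.5895430979523 192.29128173244 [[0.855, -0.519, 0.007, -482.08], [-0.295, -0.498, -0.815, 224.177], [0.426, 0.695, -0.579, 1162.676], [0.0, 0.0, 0.0, 1.0]]
top 382.97518043479056 312.8919141319593 197.39683199695597 [[0.009, -1.0, -0.011, -6.89], [-0.995, -0.008, -0.096, 570.198], [0.096, 0.012, -0.995, 1114.449], [0.0, 0.0, 0.0, 1.0]]
wrist 318.324791975102 317.3805280683793 196.24632438877708 [[0.001, -0.962, -0.272, 73.952], [1.0, 0.001, 0.001, 1.54], [-0.001, -0.272, 0.962, -144.964], [0.0, 0.0, 0.0, 1.0]]
```

View pics/top0.png

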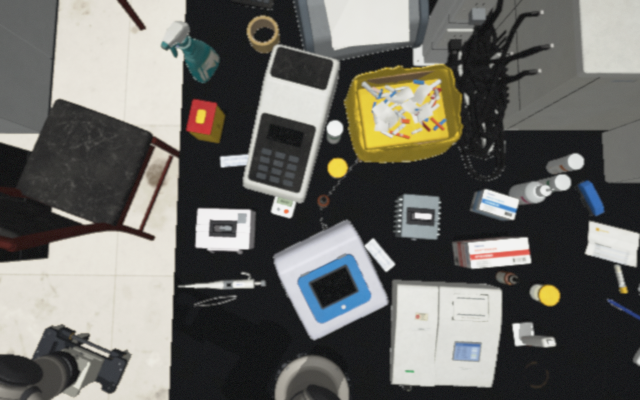

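View pics/side0.png

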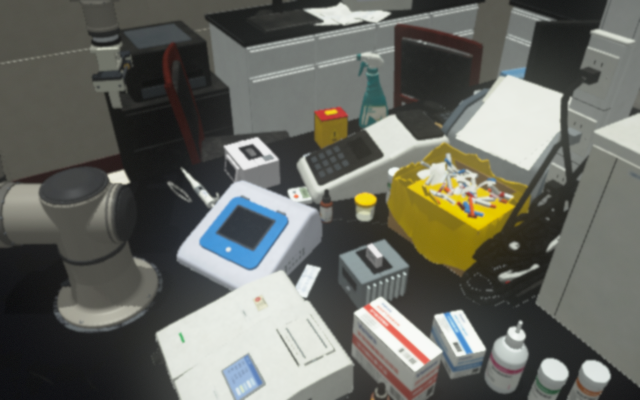

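The top view shows the incubator at about (417,216) with the cartridge in its frame. The reader is at (225,229), the dropper at (322,202) and the cup at (337,168). The side view shows the incubator at (375,255) and the reader at (250,155).

```bash
cat > h.py <<'E'
import numpy as np, cv2
from plant import ctrl, vision
from scipy.spatial.transform import Rotation as R
def cam(r,s=None):
    K=np.array([[r["fx"],0,r["cx"]],[0,r["fy"],r["cy"]],[0,0,1]])
    if "mount" in r:
        T=np.eye(4);T[:3,:3]=R.from_euler("xyz",s["tool_rot"],degrees=True).as_matrix();T[:3,3]=s["tcp_pos"]
        W=T@np.array(r["mount"])
    else: W=np.linalg.inv(r["world_to_cam"])
    return K,W
def onplane(K,W,uv,z):
    uv=np.atleast_2d(np.asarray(uv,float)); d=(W[:3,:3]@np.linalg.inv(K)@np.c_[uv,np.ones(len(uv))].T).T
    c=W[:3,3]; return c+d*((z-c[2])/d[:,2])[:,None]
def proj(K,W,p):
    q=(np.linalg.inv(W)@np.r_[p,1])[:3]; q=K@q; return q[:2]/q[2]
E
python3 - <<'E'
import pickle; from h import *
d=pickle.load(open("d0.pkl","rb"))
t=d["top"]["color"][:,:,::-1];s=d["side"]["color"][:,:,::-1]
c=lambda im,u,v:cv2.resize(im[v-35:v+35,u-45:u+45],(400,300),interpolation=cv2.INTER_CUBIC)
cv2.imwrite("pics/c1.png",np.vstack([np.hstack([c(t,417,216),c(t,225,229)]),np.hstack([c(s,375,265),c(s,250,160)])]))
K,W=cam(d["top"])
for n,uv,z in(("inc",(424,216),119),("reader",(225,229),95),("drop",(322,202),102),("cup",(337,168),61)):print(n,onplane(K,W,uv,z).round())
E
```

```text
inc [[ 513. -306.  119.]]
reader [[473. 241.  95.]]
drop [[550. -28. 102.]]
cup [[654. -72.  61.]]
```

View pics/c1.png

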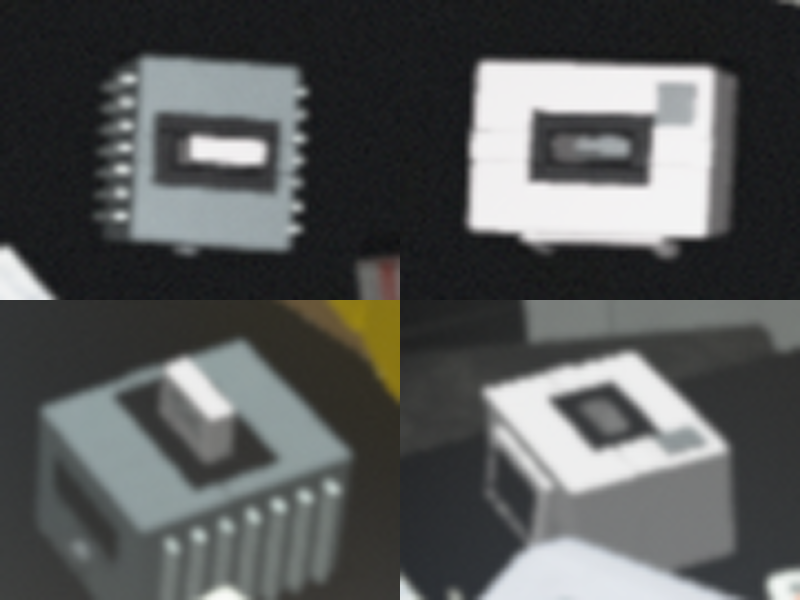

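The crops show both black frames clearly, with the cartridge standing in the incubator's frame and the reader's slot empty. I'll measure the frame corners in the top view.

```bash
python3 - <<'E'
import pickle; from h import *
d=pickle.load(open("d0.pkl","rb"))
K,W=cam(d["top"])
def rep(n,pts,o,z):
    pts=np.array(pts)/[400/90,300/70]+o
    P=onplane(K,W,pts,z)[:,:2]
    e=[P[1]-P[0],P[2]-P[1],P[2]-P[3],P[3]-P[0]]
    print(n,P.mean(0).round(1),[np.linalg.norm(x).round(1) for x in e],[np.degrees(np.arctan2(x[1],x[0])).round(1) for x in e])
rep("inc frame",[(157,114),(278,123),(275,192),(153,185)],(372,181),95)
rep("inc top",[(140,56),(300,68),(290,250),(132,238)],(372,181),95)
rep("cart",[(190,137),(265,141),(263,166),(189,163)],(372,181),119)
rep("rd frame",[(133,108),(252,115),(249,185),(128,181)],(180,194),95)
rep("rd top",[(78,60),(316,67),(310,238),(68,232)],(180,194),95)
# side check: frame centres
K2,W2=cam(d["side"])
def c2(uv):return np.array([375-45+uv[0]/(400/90),265-35+(uv[1]-300)/(300/70)])
print(onplane(K2,W2,[np.mean([c2(p) for p in((115,393),(195,355+0),(277,462),(200,492))],0)],95))
E
```

```text
inc frame [ 511.8 -302.9] [np.float64(75.7), np.float64(44.9), np.float64(76.0), np.float64(46.3)] [np.float64(-94.0), np.float64(176.4), np.float64(-92.9), np.float64(176.1)]
inc top [ 512.4 -302.8] [np.float64(100.5), np.float64(118.4), np.float64(98.2), np.float64(118.5)] [np.float64(-94.1), np.float64(175.7), np.float64(-94.0), np.float64(176.8)]
cart [ 511.8 -303.2] [np.float64(45.8), np.float64(15.9), np.float64(45.1), np.float64(16.5)] [np.float64(-92.7), np.float64(174.4), np.float64(-91.9), np.float64(176.9)]
rd frame [475.1 247.5] [np.float64(75.3), np.float64(45.4), np.float64(76.1), np.float64(47.4)] [np.float64(-93.0), np.float64(179.2), np.float64(-91.4), np.float64(178.2)]
rd top [474.  245.9] [np.float64(150.7), np.float64(110.8), np.float64(151.7), np.float64(111.8)] [np.float64(-91.3), np.float64(179.5), np.float64(-90.9), np.float64(179.0)]
[[ 513.64353699 -302.15214939   95.        ]]
```

Sizes match the given ones. The incubator is at about (512,-303) with yaw -4, the reader at about (474.5,246.5) with yaw -1. I'll plan a move above the reader, which is on the way.

```bash
cat >> h.py <<'E'
def plan(target,yaw,n,start=None,syaw=None):
    "rows (dx,dy,dz,turn) in tool axes, tool down; straight line from the commanded/measured pose"
    s=ctrl.read_state()
    p=np.array(s["tcp_pos"] if start is None else start,float); y=s["tool_rot"][2] if syaw is None else syaw
    out=[]
    for k in range(n):
        a=np.radians(y); ex=np.array([np.cos(a),np.sin(a),0]); ey=np.array([np.sin(a),-np.cos(a),0]); ez=np.array([0,0,-1])
        d=(np.array(target)-p)/(n-k); r=np.round([d@ex,d@ey,d@ez],1); t=np.round((yaw-y)/(n-k),1)
        out.append([*r.tolist(),float(t)]); p=p+r[0]*ex+r[1]*ey+r[2]*ez; y+=t
    print(out,"ends",p.round(1),round(y,2))
E
python3 -c "
from h import *
plan((474.5,246.5,290),89,8)"
```

```text
[[-44.0, -15.3, -6.2, -8.7], [-45.8, -8.5, -6.2, -8.7], [-46.6, -1.4, -6.2, -8.7], [-46.3, 5.6, -6.2, -8.7], [-44.9, 12.6, -6.2, -8.7], [-42.4, 19.2, -6.3, -8.7], [-39.1, 25.4, -6.2, -8.7], [-34.7, 31.1, -6.3, -8.7]] ends [474.5 246.5 290. ] 89.04
```

Call:
arm_command(
  increments=[
    [[1,-44,-15.3,-6.2,-8.7],[1,-45.8,-8.5,-6.2,-8.7],[1,-46.6,-1.4,-6.2,-8.7],[1,-46.3,5.6,-6.2,-8.7],[1,-44.9,12.6,-6.2,-8.7],[1,-42.4,19.2,-6.3,-8.7],[1,-39.1,25.4,-6.2,-8.7],[1,-34.7,31.1,-6.3,-8.7]],
  ],
  force=30,
)

```text
time: 1.15
tcp_pos: [463.4, 589.8, 290.0]
tool_rot: [-180.0, -0.0, -131.6]
contact_force: [2.0, 0.9, -0.2]
gripper_width: 91.9
gripper_force: 0.0
```

Call:
arm_command(
  increments=[
    [[1,0,0,0,0],[1,0,0,0,0]],
  ],
)

```text
time: 1.4
tcp_pos: [461.6, 589.0, 289.5]
tool_rot: [-180.0, -0.1, -131.8]
contact_force: [-0.9, -0.3, -0.3]
gripper_width: 92.3
gripper_force: 0.0
```

```bash
python3 - <<'E'
from h import *; import pickle
s=ctrl.read_state();print(s["time"],s["tcp_pos"],s["tool_rot"],s["contact_force"])
r=vision.read_camera("wrist");pickle.dump((s,r),open("w1.pkl","wb"))
K,W=cam(r,s)
for p in((474.5,246.5,95),(474.5,270,95),(474.5,223,95)):print(proj(K,W,p).round(1))
cv2.imwrite("pics/w1.png",r["color"][:,:,::-1])
plan((512,-303,230),86,11)
E
```

```text
1.4 [461.56204927 589.02216319 289.45367933] [-1.79985611e+02 -1.18825006e-01 -1.31826133e+02] [-0.88524322 -0.34013284 -0.28083955]
[  45.2 -100.6]
[ 67.3 -76.7]
[  22.4 -125.3]
[[57.3, -57.5, 5.5, 19.8], [73.4, -34.7, 5.5, 19.8], [80.8, -7.7, 5.5, 19.8], [78.7, 20.1, 5.5, 19.8], [67.2, 45.5, 5.5, 19.8], [47.8, 65.6, 5.5, 19.8], [22.7, 77.9, 5.5, 19.8], [-5.0, 81.0, 5.5, 19.8], [-32.2, 74.6, 5.5, 19.8], [-55.5, 59.3, 5.5, 19.8], [-72.3, 37.0, 5.4, 19.8]] ends [ 512. -303.  230.] 85.96
```

View pics/w1.png

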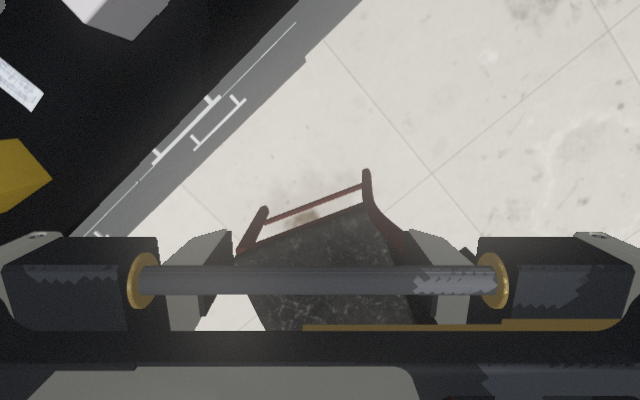

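My turn sign was wrong: a positive turn about the downward tool z lowers the yaw. The picture shows only floor and the edge of the table, so nothing was touched. I'll fix the helper and re-plan.

```bash
sed -i 's/out.append(\[\*r.tolist(),float(t)\])/out.append([*r.tolist(),-float(t)])/' h.py
python3 -c "
from h import *
plan((474.5,246.5,290),89,14,syaw=228.2)"
```

```text
[[17.6, -17.0, 0.0, 9.9], [14.4, -19.7, 0.0, 9.9], [10.8, -21.9, 0.0, 9.9], [6.9, -23.5, 0.0, 10.0], [2.7, -24.3, 0.0, 9.9], [-1.5, -24.4, 0.0, 10.0], [-5.7, -23.8, 0.1, 9.9], [-9.7, -22.4, 0.0, 10.0], [-13.5, -20.4, 0.1, 9.9], [-16.8, -17.8, 0.0, 10.0], [-19.6, -14.6, 0.1, 9.9], [-21.9, -11.0, 0.0, 10.0], [-23.4, -7.0, 0.1, 9.9], [-24.3, -2.9, 0.0, 10.0]] ends [474.5 246.5 290. ] 89.0
```

Call:
arm_command(
  increments=[
    [[1,17.6,-17,0,9.9],[1,14.4,-19.7,0,9.9],[1,10.8,-21.9,0,9.9],[1,6.9,-23.5,0,10],[1,2.7,-24.3,0,9.9],[1,-1.5,-24.4,0,10],[1,-5.7,-23.8,0,9.9],[1,-9.7,-22.4,0,10]],
  ],
)

```text
time: 2.45
tcp_pos: [468.4, 391.9, 291.8]
tool_rot: [179.9, 0.0, 148.3]
contact_force: [0.9, 0.2, 0.2]
gripper_width: 91.5
gripper_force: 0.0
```

Call:
arm_command(
  increments=[
    [[1,-13.5,-20.4,0,9.9],[1,-16.8,-17.8,0,10],[1,-19.6,-14.6,0,9.9],[1,-21.9,-11,0,10],[1,-23.4,-7,0,9.9],[1,-24.3,-2.9,0,10],[1,0,0,0,0],[1,0,0,0,0]],
  ],
)

```text
time: 3.45
tcp_pos: [474.4, 247.3, 291.3]
tool_rot: [179.9, -0.0, 89.1]
contact_force: [0.4, 0.8, 0.8]
gripper_width: 91.8
gripper_force: 0.0
```

```bash
python3 - <<'E'
from h import *; import pickle
s=ctrl.read_state();print(s["time"],s["tcp_pos"],s["tool_rot"],s["contact_force"])
r=vision.read_camera("wrist");pickle.dump((s,r),open("w2.pkl","wb"))
K,W=cam(r,s)
for p in((474.5,246.5,95),(474.5,270,95),(474.5,223,95)):print(proj(K,W,p).round(1))
cv2.imwrite("pics/w2.png",r["color"][:,:,::-1])
plan((512,-303,230),86,11)
E
```

```text
3.45 [474.39777866 247.33851086 291.26233205] [ 1.79938598e+02 -4.82565733e-02  8.91308860e+01] [0.40676673 0.83495414 0.78926322]
[317.1 178.6]
[316.8 157.3]
[317.4 199.2]
[[-50.0, 4.2, 5.5, 0.3], [-50.0, 4.4, 5.6, 0.3], [-50.0, 4.7, 5.5, 0.3], [-49.9, 4.9, 5.6, 0.3], [-49.9, 5.2, 5.5, 0.3], [-49.9, 5.5, 5.6, 0.3], [-49.8, 5.7, 5.5, 0.3], [-49.8, 6.0, 5.6, 0.3], [-49.8, 6.2, 5.5, 0.3], [-49.8, 6.5, 5.6, 0.2], [-49.7, 6.7, 5.5, 0.3]] ends [ 512.1 -303.   230. ] 85.95
```

View pics/w2.png

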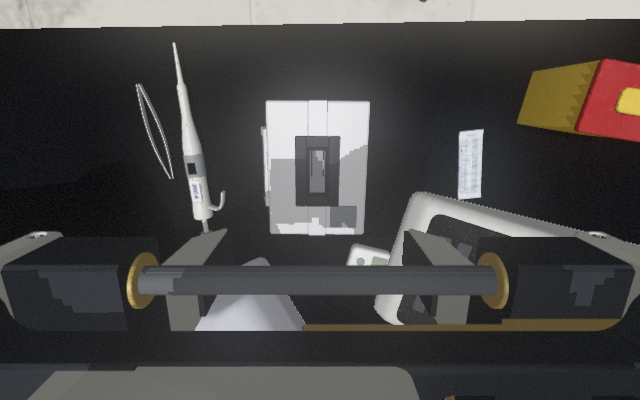

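The wrist view shows the reader's frame from about (297,136) to (340,206), centred near (318,171). That is some 7 px from the prediction, so I'll measure it properly and cross-check with the side view.

```bash
python3 - <<'E'
from h import *; import pickle
s,r=pickle.load(open("w2.pkl","rb"));K,W=cam(r,s)
g=cv2.cvtColor(r["color"],cv2.COLOR_RGB2GRAY)
m=(g>100).astype(np.uint8); m[:,:255]=0;m[:,385:]=0;m[:90]=0;m[240:]=0
cs,h=cv2.findContours(m,cv2.RETR_CCOMP,cv2.CHAIN_APPROX_NONE)
for c,hh in zip(cs,h[0]):
    if cv2.contourArea(c)>300:
        b=cv2.boxPoints(cv2.minAreaRect(c));P=onplane(K,W,b,95)[:,:2]
        print("hole" if hh[3]>=0 else "outer",b.round(1).tolist(),P.mean(0).round(1),np.linalg.norm(P[1]-P[0]).round(1),np.linalg.norm(P[2]-P[1]).round(1),np.degrees(np.arctan2(*(P[1]-P[0])[::-1])).round(1))
d=pickle.load(open("d0.pkl","rb"));K2,W2=cam(d["side"])
f=lambda p:(205+(p[0]-400)*90/400,125+(p[1]-300)*70/300)
print("side",onplane(K2,W2,[f(p) for p in((550,396),(615,381),(663,432),(600,450))],95).round(1).tolist())
print("side box",onplane(K2,W2,[f(p) for p in((487,390),(632,352),(730,448),(572,492))],95).round(1).tolist())
E
```

```text
outer [[310.0, 191.0], [310.0, 150.0], [325.0, 150.0], [325.0, 191.0]] [475.  255.1] 45.3 16.0 88.9
outer [[261.0, 100.0], [369.0, 100.0], [369.0, 235.0], [261.0, 235.0]] [472.3 254.5] 110.9 149.2 -0.8
hole [[294.0, 207.0], [294.0, 136.0], [339.0, 136.0], [339.0, 207.0]] [473.9 253.2] 78.7 47.6 88.1
side [[454.8, 288.3, 95.0], [500.2, 285.2, 95.0], [497.9, 208.1, 95.0], [453.7, 208.0, 95.0]]
side box [[422.3, 316.9, 95.0], [527.5, 316.3, 95.0], [525.6, 168.4, 95.0], [417.5, 170.4, 95.0]]
```

Sizes agree, but the wrist camera reads y about 7 mm larger than the two fixed cameras (about 247), so its mount tilt is suspect. I'll check it against the incubator, closing the fingers on the way for the press.

Call:
arm_command(
  increments=[
    [[1,-50,4.2,3,0.3],[1,-50,4.4,3,0.3],[1,-50,4.7,3,0.3],[1,-49.9,4.9,3,0.3],[0,-49.9,5.2,3,0.3],[0,-49.9,5.5,3,0.3],[0,-49.8,5.7,3,0.3],[0,-49.8,6,3,0.3]],
  ],
)

```text
time: 4.5
tcp_pos: [501.8, -154.0, 266.5]
tool_rot: [180.0, -0.0, 86.8]
contact_force: [1.0, 0.4, -0.6]
gripper_width: 56.7
gripper_force: 0.0
```

Call:
arm_command(
  increments=[
    [[0,-49.8,6.2,3,0.3],[0,-49.8,6.5,3,0.2],[0,-49.7,6.7,3,0.3],[0,0,0,0,0],[0,0,0,0,0]],
  ],
)

```text
time: 5.12
tcp_pos: [511.6, -302.3, 257.2]
tool_rot: [-180.0, -0.1, 85.9]
contact_force: [0.3, 0.4, 0.6]
gripper_width: 6.3
gripper_force: 0.0
```

```bash
python3 - <<'E'
from h import *; import pickle
s=ctrl.read_state();print(s["time"],s["tcp_pos"],s["tool_rot"],s["contact_force"],s["gripper_width"])
r=vision.read_camera("wrist");pickle.dump((s,r),open("w3.pkl","wb"))
t=vision.read_camera("side");tt=vision.read_camera("top");pickle.dump((s,t,tt),open("f3.pkl","wb"))
K,W=cam(r,s)
for p in((512,-303,119),(512,-303,95)):print(proj(K,W,p).round(1))
p=np.array(s["tcp_pos"])-[0,0,14]
print("tip side",proj(*cam(t),p).round(1),"tip top",proj(*cam(tt),p).round(1))
im=np.vstack([r["color"][90:390,120:520],t["color"][60:360,200:600]])
cv2.imwrite("pics/w3.png",im[:,:,::-1])
E
```

```text
5.125 [ 511.61340465 -302.33604886  257.16736567] [-1.79972496e+02 -6.29177097e-02  8.59117231e+01] [0.2669187  0.43672561 0.6105295 ] 6.339853198308255
[317.9 192.1]
[317.9 185.9]
tip side [378.4 205. ] tip top [436.9 214.1]
```

View pics/w3.png

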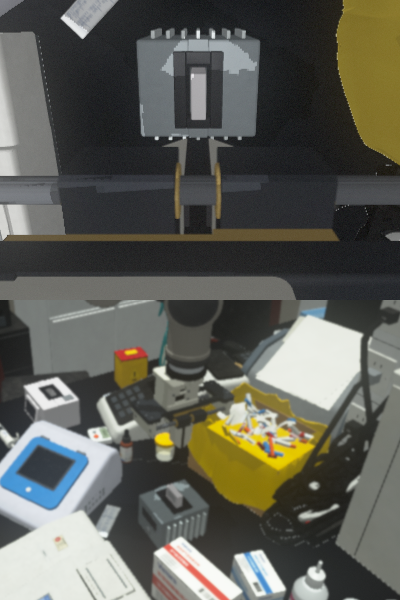

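The wrist view shows the cartridge top about 8 px off the prediction again, the same bias as at the reader. Now I'll check the fingertips in the side view against the measured TCP.

```bash
python3 - <<'E'
from h import *; import pickle
s,t,tt=pickle.load(open("f3.pkl","rb"));sw,r=pickle.load(open("w3.pkl","rb"))
im=t["color"][170:290,340:420,::-1]
im=cv2.resize(im,(400,600),interpolation=cv2.INTER_CUBIC)
K,W=cam(t)
for p in (np.array(s["tcp_pos"])-[0,0,14],[512,-303,119]):
    u=((proj(K,W,p)-[340,170]+.5)*5).astype(int);cv2.drawMarker(im,u.tolist(),(0,0,255),cv2.MARKER_CROSS,20,1)
w=cv2.resize(r["color"][150:290,280:360,::-1],(343,600),interpolation=cv2.INTER_CUBIC)
cv2.imwrite("pics/t3.png",np.hstack([im,w]))
E
```

```text
(no output)
```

View pics/t3.png

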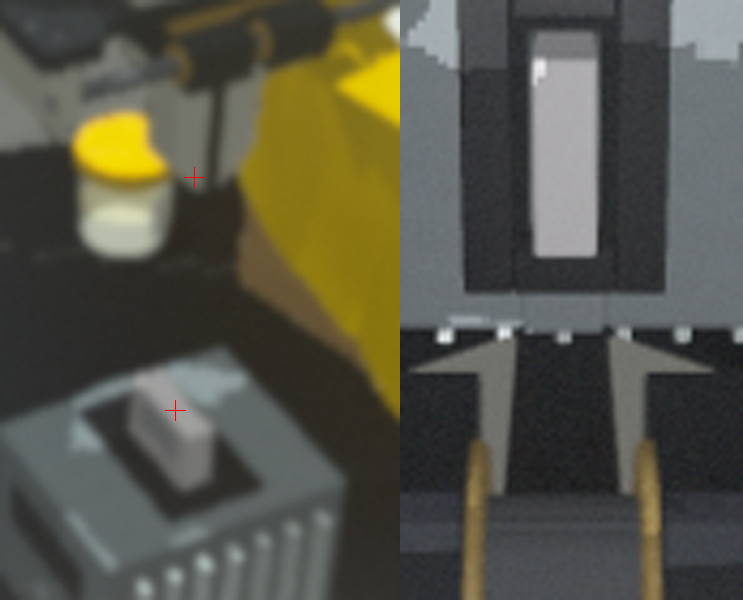

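In the side view the finger gap ends near crop (213,188), against a cross at (194,177). Most of that offset is the near face of the 19 mm wide fingers, and the cartridge marker sits on its top face, so the fixed cameras agree with the arm to a few mm. I'll go lower at y = -300 and look from close by.

Call:
arm_command(
  increments=[
    [[0,2,0,27,0],[0,0,0,27,0],[0,0,0,27,0],[0,0,0,26,0],[0,0,0,0,0],[0,0,0,0,0]],
  ],
)

```text
time: 6.02
tcp_pos: [512.3, -301.1, 151.9]
tool_rot: [179.9, 0.1, 85.9]
contact_force: [0.1, 0.5, -0.4]
gripper_width: 0.3
gripper_force: 0.0
```

```bash
python3 - <<'E'
from h import *; import pickle
s=ctrl.read_state();print(s["time"],s["tcp_pos"],s["tool_rot"],s["contact_force"],s["gripper_width"])
r=vision.read_camera("wrist");t=vision.read_camera("side")
pickle.dump((s,r,t),open("w4.pkl","wb"))
K,W=cam(r,s)
for p in((512,-303,119),):print(proj(K,W,p).round(1))
p=np.array(s["tcp_pos"])-[0,0,14];tip=proj(K,W,p);print("tip",tip)
im=cv2.resize(r["color"][120:300,240:400,::-1],(533,600),interpolation=cv2.INTER_CUBIC)
w=t["color"][200:300,335:379+2,::-1];w=cv2.resize(w,(264,600),interpolation=cv2.INTER_CUBIC)
u=((proj(*cam(t),p)-[335,200])*6).astype(int);cv2.drawMarker(w,u.tolist(),(0,0,255),cv2.MARKER_CROSS,20,1)
u=((tip-[240,120])*600/180).astype(int);cv2.drawMarker(im,u.tolist(),(0,0,255),cv2.MARKER_CROSS,20,1)
cv2.imwrite("pics/w4.png",np.hstack([im,w]))
E
```

```text
6.025 [ 512.28234866 -301.10297652  151.85354725] [1.79904698e+02 5.33675163e-02 8.58945183e+01] [ 0.13595548  0.49225695 -0.40013223] 0.32048843385151476
[317.2 238.9]
tip [317.54067972 249.51533433]
```

View pics/w4.png

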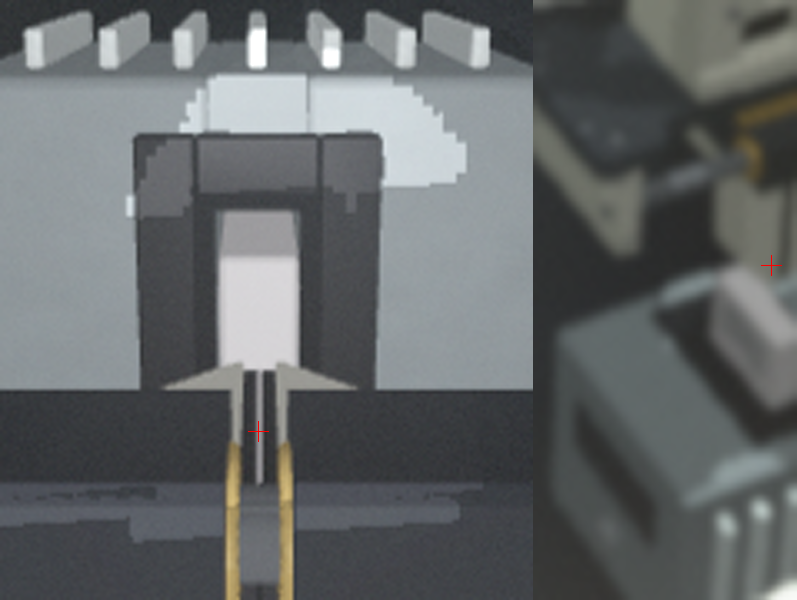

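The wrist view shows the finger seam at crop x=260, in line with the cartridge top (218–300). Its back edge is at v=256, and the wrist bias shrinks with distance, so it comes from camera tilt. The true y is about -302, within 2 mm of the fingers, so I'll press here.

Call:
arm_command(
  increments=[
    [[0,0,0,9,0],[0,0,0,8,0],[0,0,0,2,0],[0,0,0,1,0],[0,0,0,1,0],[0,0,0,0,0]],
  ],
)

```text
time: 6.88
tcp_pos: [511.9, -301.5, 130.1]
tool_rot: [179.9, 0.0, 85.8]
contact_force: [0.0, 0.0, 5.3]
gripper_width: 0.4
gripper_force: 2.8
```

Call:
arm_command(
  increments=[
    [[0,0,0,1,0],[0,0,0,1,0],[0,0,0,0,0]],
  ],
)

```text
time: 7.25
tcp_pos: [512.0, -301.5, 128.2]
tool_rot: [179.9, 0.0, 85.8]
contact_force: [-0.1, 0.1, 6.3]
gripper_width: 0.2
gripper_force: 2.9
```

Call:
arm_command(
  increments=[
    [[0,0,0,0.5,0],[0,0,0,0.5,0],[0,0,0,0,0]],
  ],
)

```text
time: 7.62
tcp_pos: [512.3, -301.7, 127.8]
tool_rot: [179.9, 0.1, 85.8]
contact_force: [-0.2, 1.6, 7.7]
gripper_width: 0.8
gripper_force: 4.3
```

Call:
arm_command(
  increments=[
    [[0,0,0,0.3,0],[0,0,0,0,0]],
  ],
)

```text
time: 7.88
tcp_pos: [512.4, -301.7, 127.8]
tool_rot: [179.8, 0.1, 85.8]
contact_force: [-0.4, 0.8, 8.9]
gripper_width: 0.3
gripper_force: 4.8
```

Call:
arm_command(
  increments=[
    [[0,0,0,0.4,0],[0,0,0,0,0]],
  ],
)

```text
time: 8.12
tcp_pos: [512.5, -301.8, 127.6]
tool_rot: [179.8, 0.1, 85.8]
contact_force: [-1.5, 1.0, 11.9]
gripper_width: 0.1
gripper_force: 5.5
```

Call:
arm_command(
  increments=[
    [[0,0,0,-6,0],[0,0,0,-6,0],[0,0,0,-10,0],[0,0,0,-15,0],[1,0,0,-15,0],[1,0,0,0,0],[1,0,0,0,0],[1,0,0,0,0]],
  ],
)

```text
time: 9.12
tcp_pos: [511.3, -301.1, 177.2]
tool_rot: [-179.9, -0.0, 85.8]
contact_force: [0.0, -0.3, -0.4]
gripper_width: 35.9
gripper_force: 0.0
```

```bash
python3 - <<'E'
from h import *; import pickle
s=ctrl.read_state();print(s["time"],s["tcp_pos"],s["contact_force"],s["gripper_width"])
r=vision.read_camera("wrist");t=vision.read_camera("side")
w=cv2.resize(t["color"][180:300,320:420,::-1],(500,600),interpolation=cv2.INTER_CUBIC)
for z in(119,133):
    u=((proj(*cam(t),(512,-302,z))-[320,180])*5).astype(int);cv2.drawMarker(w,u.tolist(),(0,0,255),cv2.MARKER_CROSS,20,1)
im=cv2.resize(r["color"][100:300,270:370,::-1],(300,600))
cv2.imwrite("pics/w5.png",np.hstack([w,im]))
E
```

```text
9.125 [ 511.30023317 -301.08190154  177.17305923] [ 0.03166917 -0.27899429 -0.42566472] 35.91628530518515
```

View pics/w5.png

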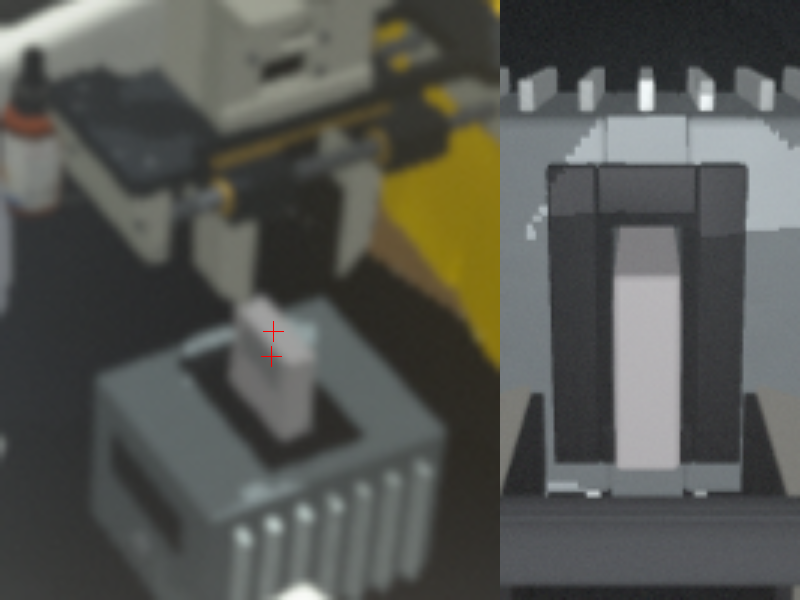

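The cartridge has popped up: its top face sits on the z=133 marker. I'll go down around it to TCP z≈116 and grip across the 14 mm.

Call:
arm_command(
  increments=[
    [[0.6,0,0,10,0],[0.6,0,0,15,0],[0.6,0,0,18,0],[0.6,0,0,18,0],[0.6,0,0,0,0],[0,0,0,0,0],[0,0,0,0,0],[0,0,0,0,0]],
  ],
  force=25,
)

```text
time: 10.22
tcp_pos: [511.8, -301.5, 117.4]
tool_rot: [179.9, 0.0, 85.8]
contact_force: [-1.1, -0.1, 0.3]
gripper_width: 29.9
gripper_force: 0.0
```

Call:
arm_command(
  increments=[
    [[0,0,0,0,0],[0,0,0,0,0],[0,0,0,0,0],[0,0,0,0,0]],
  ],
)

```text
time: 10.72
tcp_pos: [511.7, -301.3, 117.0]
tool_rot: [180.0, 0.0, 85.8]
contact_force: [0.1, 0.2, 2.0]
gripper_width: 14.1
gripper_force: 25.0
```

Call:
arm_command(
  increments=[
    [[0,0,0,-5,0],[0,0,0,-10,0],[0,0,0,-20,0],[0,0,0,-25,0],[0,0,0,-30,0],[0,0,0,-30,0],[0,0,0,-30,0],[0,0,0,-23,0]],
  ],
)

```text
time: 11.72
tcp_pos: [511.7, -301.3, 292.0]
tool_rot: [179.9, 0.1, 85.8]
contact_force: [0.7, 0.1, -1.8]
gripper_width: 13.5
gripper_force: 25.0
```

```bash
python3 - <<'E'
from h import *
s=ctrl.read_state();print(s["tcp_pos"],s["contact_force"],s["gripper_width"])
plan((474.5,247.5,270),89,13)
E
```

```text
[ 511.6655607  -301.30544747  292.00777291] [ 0.65820321  0.11247872 -1.80441233] 13.481326178548377
[[41.9, -5.9, 1.7, -0.2], [41.9, -5.8, 1.7, -0.2], [41.9, -5.6, 1.7, -0.3], [42.0, -5.4, 1.7, -0.2], [42.0, -5.3, 1.7, -0.3], [42.0, -5.0, 1.7, -0.2], [42.0, -4.9, 1.7, -0.3], [42.1, -4.7, 1.7, -0.2], [42.1, -4.5, 1.7, -0.3], [42.1, -4.3, 1.7, -0.2], [42.1, -4.1, 1.7, -0.3], [42.1, -3.9, 1.7, -0.2], [42.1, -3.8, 1.6, -0.3]] ends [474.5 247.5 270. ] 89.04
```

Call:
arm_command(
  increments=[
    [[0,25,-4,0,-0.2],[0,40,-5.6,0,-0.2],[0,42,-5.6,0,-0.3],[0,42,-5.4,0,-0.2],[0,42,-5.3,0,-0.3],[0,42,-5,0,-0.2],[0,42,-4.9,0,-0.3],[0,42,-4.7,0,-0.2]],
  ],
)

```text
time: 12.72
tcp_pos: [489.1, 18.9, 290.6]
tool_rot: [179.9, -0.0, 87.7]
contact_force: [-0.1, 0.4, -0.6]
gripper_width: 13.9
gripper_force: 25.0
```

Call:
arm_command(
  increments=[
    [[0,42,-4.5,0,-0.3],[0,42,-4.3,0,-0.2],[0,42,-4.1,0,-0.3],[0,42,-3.9,0,-0.2],[0,40,-3.8,0,-0.3],[0,20,-1.5,0,0],[0,0,0,0,0],[0,0,0,0,0]],
  ],
)

```text
time: 13.72
tcp_pos: [474.1, 245.1, 290.0]
tool_rot: [180.0, 0.0, 89.0]
contact_force: [0.2, 0.1, -1.6]
gripper_width: 14.1
gripper_force: 25.0
```

```bash
python3 - <<'E'
from h import *
s=ctrl.read_state();print(s["tcp_pos"],s["tool_rot"],s["gripper_width"])
plan((474.5,247.5,200),89,4)
E
```

```text
[474.11503369 245.10906053 289.95520634] [1.79993181e+02 2.90946018e-02 8.90018910e+01] 14.145541247686072
[[0.6, 0.1, 22.5, 0.0], [0.6, 0.1, 22.5, 0.0], [0.6, 0.1, 22.5, 0.0], [0.6, 0.0, 22.5, 0.0]] ends [474.5 247.5 200. ] 89.0
```

Call:
arm_command(
  increments=[
    [[0,1,0,25,0],[0,1,0,25,0],[0,0,0,25,0],[0,0,0,25,0],[0,0,0,0,0],[0,0,0,0,0]],
  ],
)

```text
time: 14.48
tcp_pos: [474.7, 247.6, 190.9]
tool_rot: [179.9, -0.0, 89.0]
contact_force: [-0.0, -0.5, -0.6]
gripper_width: 13.9
gripper_force: 25.0
```

```bash
python3 - <<'E'
from h import *; import pickle
s=ctrl.read_state();print(s["time"],s["tcp_pos"],s["tool_rot"],s["contact_force"],s["gripper_width"])
r=vision.read_camera("wrist");t=vision.read_camera("side");pickle.dump((s,r,t),open("w6.pkl","wb"))
w=cv2.resize(t["color"][90:210,200:300,::-1],(500,600),interpolation=cv2.INTER_CUBIC)
p=np.array(s["tcp_pos"])
a=np.radians(s["tool_rot"][2]);ax=np.array([np.sin(a),-np.cos(a),0])*7;ay=np.array([np.cos(a),np.sin(a),0])*22
K,W=cam(t)
def mk(q,c):
    u=((proj(K,W,q)-[200,90]+.5)*5).astype(int);cv2.circle(w,u.tolist(),2,c,-1)
for i in(1,-1):
    for j in(1,-1):
        for z in(16,-67): mk(p+i*ax+j*ay+[0,0,z],(0,0,255))   # expected cartridge corners
        mk(np.array([474.5+i*8.5,247.5+j*23.5,95]),(0,255,0)) # slot
        mk(np.array([474.5+i*22.5,247.5+j*38,95]),(255,255,0)) # frame
im=cv2.resize(r["color"][60:300,257:377,::-1],(300,600),interpolation=cv2.INTER_CUBIC)
cv2.imwrite("pics/w6.png",np.hstack([w,im]))
E
```

```text
14.475 [474.74442006 247.55442449 190.9387596 ] [ 1.79915127e+02 -2.74797014e-02  8.89799652e+01] [-0.0228976  -0.52522723 -0.60904301] 13.8718031889357
```

View pics/w6.png

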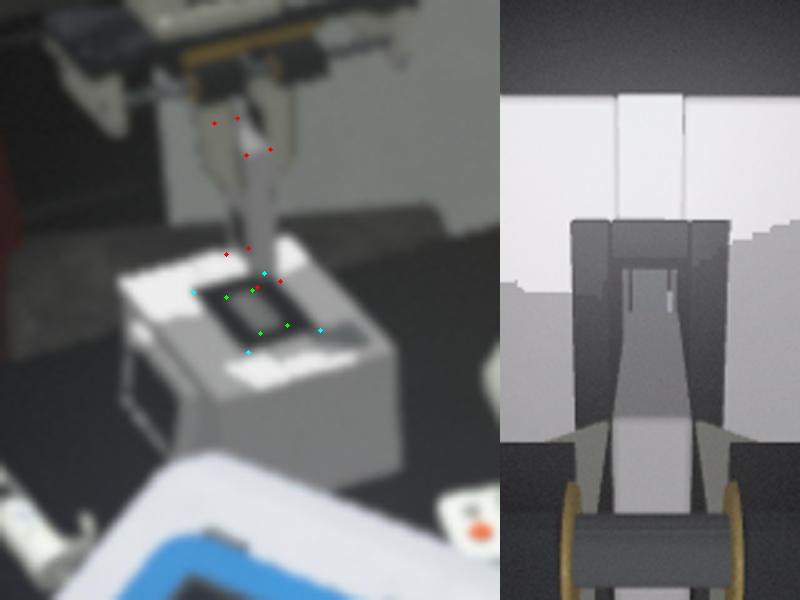

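The side view shows the frame corners on their markers and the cartridge column within 1 px of its own. In the wrist view the cartridge (centre about 649) lines up with the slot (centre about 651). I'll compute the fit along y from the wrist picture: cartridge bottom edge at crop v≈312, mouth edge at ≈266, frame edge at ≈220.

```bash
python3 - <<'E'
from h import *; import pickle
s,r,t=pickle.load(open("w6.pkl","rb"));K,W=cam(r,s)
g=cv2.cvtColor(r["color"],cv2.COLOR_RGB2GRAY)
print(g[140:236,317].tolist())
f=lambda v:(317,60+v/2.5)
for n,v,z in(("bottom edge",312,124),("bottom edge step",312,128),("mouth",266,95),("frame",220,95),("top +y edge",415,207)):
    print(n,(onplane(K,W,f(v),z)[0]-s["tcp_pos"]).round(1))
for z in(124,207): print(proj(K,W,np.array(s["tcp_pos"])+[0,22 if z==207 else 20.6,z-s["tcp_pos"][2]]))
E
```

```text
[236, 236, 236, 236, 236, 235, 229, 190, 104, 115, 116, 116, 114, 113, 114, 116, 113, 111, 109, 109, 108, 109, 104, 96, 94, 94, 91, 106, 132, 132, 130, 131, 128, 128, 130, 128, 127, 127, 127, 127, 127, 126, 124, 125, 124, 125, 127, 123, 124, 125, 125, 125, 123, 121, 124, 120, 121, 120, 122, 120, 119, 121, 121, 120, 121, 119, 118, 119, 120, 118, 117, 119, 118, 119, 118, 115, 118, 117, 119, 116, 116, 116, 116, 118, 118, 118, 128, 142, 152, 160, 164, 162, 165, 165, 164, 163]
bottom edge [  0.3  23.4 -66.9]
bottom edge step [  0.3  24.4 -62.9]
mouth [  0.4  30.9 -95.9]
frame [  0.7  44.9 -95.9]
top +y edge [ 0.2 25.2 16.1]
[316.68784468 188.80853443]
[316.69792821 232.97605954]
```

The wrist picture puts the slot about 2–4 mm further along +y than the cartridge, while the fixed cameras put it near 0 or slightly negative. The chamfer tolerates about 6 mm. I'll shift +2 and lower until the bottom is just above the mouth, where the gap reads directly without parallax.

Call:
arm_command(
  increments=[
    [[0,2,0,8,0],[0,0,0,8,0],[0,0,0,7,0],[0,0,0,0,0],[0,0,0,0,0]],
  ],
)

```text
time: 15.2
tcp_pos: [474.1, 250.1, 166.9]
tool_rot: [180.0, -0.0, 89.0]
contact_force: [1.0, 0.2, -1.0]
gripper_width: 13.8
gripper_force: 25.0
```

```bash
python3 - <<'E'
from h import *; import pickle
s=ctrl.read_state();print(s["time"],s["tcp_pos"],s["tool_rot"],s["contact_force"],s["gripper_width"])
r=vision.read_camera("wrist");pickle.dump((s,r),open("w7.pkl","wb"))
K,W=cam(r,s);p=np.array(s["tcp_pos"])
g=cv2.cvtColor(r["color"],cv2.COLOR_RGB2GRAY)
for c in(312,317,322):print(g[125:236,c].tolist())
for y in(20.6,23.5,27,37.8):print(y,"at",95,proj(K,W,[p[0],p[1]+y,95]).round(1),"at bottom",proj(K,W,[p[0],p[1]+y,p[2]-67]).round(1))
for v in(190,180,170,160):print("row",v,g[v,280:356].tolist())
E
```

```text
15.2 [474.12913551 250.12723702 166.88024458] [ 1.79989688e+02 -5.76792229e-03  8.90419786e+01] [ 0.98254212  0.1633829  -1.03532435] 13.764128160890067
[228, 228, 228, 228, 228, 229, 230, 229, 228, 227, 229, 228, 228, 229, 228, 229, 228, 228, 227, 228, 228, 227, 227, 228, 228, 227, 226, 227, 226, 220, 180, 94, 104, 108, 106, 106, 106, 102, 104, 101, 101, 101, 99, 98, 99, 97, 96, 90, 84, 87, 86, 84, 98, 121, 120, 120, 119, 119, 118, 119, 120, 118, 119, 119, 119, 119, 117, 118, 118, 117, 114, 115, 116, 117, 117, 114, 116, 114, 117, 113, 116, 116, 113, 114, 113, 112, 112, 114, 114, 112, 113, 113, 112, 111, 112, 112, 109, 111, 112, 110, 111, 121, 137, 146, 152, 155, 156, 157, 157, 157, 156]
[228, 228, 229, 229, 229, 228, 228, 229, 228, 228, 228, 229, 228, 229, 229, 229, 228, 228, 228, 228, 228, 228, 227, 227, 227, 226, 226, 227, 227, 220, 179, 96, 102, 107, 105, 106, 104, 104, 102, 101, 102, 99, 100, 101, 97, 99, 96, 92, 89, 86, 85, 85, 96, 121, 119, 120, 119, 119, 118, 118, 121, 117, 117, 119, 116, 121, 117, 117, 116, 117, 116, 116, 117, 116, 115, 117, 114, 115, 116, 114, 113, 112, 114
[... 1578 characters left out ...]
5, 223, 220, 149, 99, 98, 101, 101, 99, 101, 102, 101, 101, 102, 103, 101, 101, 101, 100, 98, 86, 93, 98, 98, 98, 97, 94, 98, 98, 97, 99, 95, 97, 94, 96, 97, 96, 99, 96, 94, 96, 97, 98, 95, 95, 97, 96, 96, 94, 96, 96, 95, 94, 94, 83, 82, 87, 87, 88, 88, 85, 89, 86, 86, 85, 87, 84, 85, 87, 88, 86, 86, 107, 167, 166, 167]
row 160 [225, 226, 219, 119, 104, 105, 105, 107, 106, 106, 107, 105, 108, 107, 108, 108, 110, 104, 104, 101, 93, 100, 106, 107, 105, 110, 107, 105, 107, 105, 107, 107, 106, 106, 103, 106, 108, 106, 106, 104, 105, 105, 105, 104, 105, 103, 104, 106, 105, 104, 104, 103, 104, 103, 100, 89, 95, 103, 101, 101, 101, 100, 100, 101, 100, 98, 99, 100, 92, 88, 87, 92, 97, 145, 169, 167]
```

```bash
python3 - <<'E'
from h import *; import pickle
s,r=pickle.load(open("w7.pkl","rb"))
g=cv2.cvtColor(r["color"],cv2.COLOR_RGB2GRAY)
for v in range(170,202):print(v,*g[v,300:336])
E
```

```text
170 86 93 98 98 98 97 94 98 98 97 99 95 97 94 96 97 96 99 96 94 96 97 98 95 95 97 96 96 94 96 96 95 94 94 83 82
171 88 89 95 94 94 95 96 94 95 95 95 96 96 95 94 95 97 96 95 96 96 94 93 94 94 94 94 93 96 94 94 88 87 86 86 79
172 88 91 93 92 92 91 89 91 90 92 92 90 90 92 91 90 94 92 88 89 92 94 91 91 92 91 91 92 92 91 93 83 86 85 84 82
173 88 85 87 83 88 86 87 86 86 87 85 86 84 84 87 83 85 89 83 85 84 82 85 81 84 83 83 85 81 83 84 79 84 81 80 82
174 85 85 84 84 84 84 86 86 84 88 85 86 87 86 81 82 85 86 85 85 86 83 84 81 81 82 85 84 83 81 80 80 79 81 83 80
175 83 85 86 85 84 83 85 85 83 86 85 84 86 85 82 83 83 85 86 83 86 80 85 82 83 84 84 85 83 80 80 81 81 79 81 82
176 82 85 85 84 83 85 90 85 84 83 86 84 84 86 83 83 85 85 83 82 83 84 84 85 82 82 81 82 83 82 80 78 81 82 80 80
177 82 82 83 84 82 87 100 98 97 85 94 98 98 97 98 97 98 96 98 98 98 99 98 99 98 90 83 96 95 93 80 78 80 77 79 81
178 84 82 83 84 86 86 110 120 115 89 108 121 121 118 123 118 123 121 120 121 120 120 120 121 118 105 88 118 118 114 79 81 79 77 80 79
179 82 82 80 80 84 83 110 121 116 90 107 121 120 123 121 123 121 119 
[... 2341 characters left out ...]
01 67 64 66 69 67 67
197 69 71 69 68 68 77 106 115 118 115 116 115 116 113 115 118 115 117 115 116 116 116 115 115 117 114 114 114 115 112 64 64 64 66 67 66
198 71 70 70 69 69 78 114 116 115 116 119 117 117 117 116 117 115 116 115 114 114 114 114 116 115 116 113 116 114 111 69 63 67 64 64 66
199 67 70 70 65 73 80 116 116 115 115 116 116 117 115 117 117 115 115 116 114 114 115 114 115 114 115 115 115 116 110 72 65 62 62 63 64
200 70 68 67 70 67 82 114 114 115 113 116 116 114 114 115 115 116 117 113 115 116 116 114 115 113 117 113 116 112 112 74 65 64 63 65 64
201 68 68 70 66 66 85 115 115 115 115 117 114 116 114 115 114 115 114 114 115 115 115 115 113 114 115 114 114 113 109 80 64 64 63 61 64
```

Reading the profiles, the cartridge bottom edge is at row 184.5 (+2.9 mm relative to nominal). The slot edges at rows 172.8 and 177.5 give +4.0 mm, so about 1 mm more in +y. Tool y is centred (317.5 against 317.8). I'll lower in steps and watch the force.

Call:
arm_command(
  increments=[
    [[0,1,0,2,0],[0,0,0,4,0],[0,0,0,4,0],[0,0,0,4,0],[0,0,0,0,0]],
  ],
)

```text
time: 15.88
tcp_pos: [473.8, 251.0, 152.4]
tool_rot: [-180.0, 0.0, 89.0]
contact_force: [-0.6, 0.6, -0.8]
gripper_width: 13.9
gripper_force: 25.0
```

Call:
arm_command(
  increments=[
    [[0,0,0,5,0],[0,0,0,6,0],[0,0,0,6,0],[0,0,0,6,0],[0,0,0,6,0],[0,0,0,0,0]],
  ],
)

```text
time: 16.62
tcp_pos: [473.7, 251.0, 123.2]
tool_rot: [-179.9, 0.0, 89.0]
contact_force: [-0.4, 0.6, -0.3]
gripper_width: 13.6
gripper_force: 25.0
```

Call:
arm_command(
  increments=[
    [[0,0,0,4,0],[0,0,0,2,0],[0,0,0,0,0],[0.5,0,0,0,0],[0.5,0,0,0,0],[0.5,0,0,0,0],[0.5,0,0,-5,0],[0.5,0,0,-15,0]],
  ],
)

```text
time: 17.62
tcp_pos: [473.7, 250.9, 138.0]
tool_rot: [-179.9, 0.0, 89.0]
contact_force: [0.6, 0.5, -0.3]
gripper_width: 45.6
gripper_force: 0.0
```

Call:
arm_command(
  increments=[
    [[0.5,0,0,-20,0],[0,0,0,-10,0],[0,0,0,0,0],[0,0,0,0,0],[0,0,0,0,0],[0,0,0,0,0],[0,0,0,0,0],[0,0,0,0,0]],
  ],
)

```text
time: 18.62
tcp_pos: [474.0, 251.1, 167.7]
tool_rot: [-180.0, -0.0, 89.0]
contact_force: [0.2, 0.7, -0.2]
gripper_width: 0.4
gripper_force: 0.0
```

```bash
python3 - <<'E'
from h import *; import pickle
s=ctrl.read_state();print(s["time"],s["tcp_pos"],s["contact_force"],s["gripper_width"])
t=vision.read_camera("side");K,W=cam(t);tt=vision.read_camera("top")
g=cv2.cvtColor(t["color"],cv2.COLOR_RGB2GRAY)
for z in(95,133):print(z,proj(K,W,(474.5,229,z)).round(1),proj(K,W,(474.5,251,z)).round(1))
for v in range(128,162,2):print(v,*g[v,236:264])
E
```

```text
18.625 [474.03365999 251.08894213 167.74234253] [ 0.16968159  0.66664747 -0.23285983] 0.387732418336763
95 [253.6 154.7] [250.3 151.3]
133 [252.6 143.1] [249.3 139.8]
128 121 122 122 122 122 117 110 109 111 114 114 113 106 88 79 97 111 114 114 115 117 119 118 118 118 119 119 118
130 122 122 123 122 123 120 117 114 113 113 114 114 109 93 79 90 107 112 109 109 115 118 118 118 116 116 115 116
132 120 121 120 121 121 120 120 119 116 111 107 109 110 100 82 84 99 103 101 101 101 101 99 95 92 90 88 85
134 96 92 89 88 87 86 83 81 78 75 71 76 86 87 74 68 71 67 63 61 59 59 60 59 59 58 58 58
136 55 56 55 55 55 54 55 58 72 95 107 110 109 98 79 66 65 70 82 93 97 93 79 65 59 57 56 57
138 53 53 52 53 55 57 58 63 86 121 145 154 154 148 137 137 153 174 198 218 221 215 184 135 90 63 57 56
140 60 67 83 98 117 139 155 156 141 125 124 137 151 158 162 173 198 221 231 236 236 235 230 213 167 111 73 59
142 159 174 193 210 222 229 233 232 217 163 112 102 117 138 152 156 159 171 198 220 219 201 189 183 171 149 120 90
144 234 234 232 229 230 233 233 231 218 166 113 90 90 102 119 126 125 124 140 161 166 163 161
[... 173 characters left out ...]
01 108 107 107 110 115 117 117 107 89 84 107 134 151 158 160 161 161
150 236 232 220 179 123 75 53 47 55 72 93 105 109 111 113 116 118 118 110 87 63 58 77 108 137 153 159 161
152 214 199 187 175 153 124 92 65 50 50 61 78 94 105 113 117 118 118 111 91 66 51 50 61 86 119 145 157
154 164 162 161 161 160 156 143 116 82 57 48 50 62 80 98 110 114 113 107 93 70 53 48 48 54 70 101 131
156 161 160 161 161 161 162 159 152 129 98 68 52 50 53 63 73 77 74 68 63 58 60 66 77 87 89 90 99
158 159 161 161 161 161 161 160 160 157 145 123 94 71 62 64 70 74 80 92 107 117 127 139 149 161 176 172 154
160 148 157 160 161 161 162 161 162 164 168 168 167 169 172 175 176 167 158 159 172 189 199 201 202 212 225 230 223
```

The side profile shows the cartridge standing in the reader's slot with its near face at columns 250–254, as expected. Now I'll press: quickly to about 13 mm deep, then in small steps with a force check.

Call:
arm_command(
  increments=[
    [[0,0,0,9,0],[0,0,0,9,0],[0,0,0,4,0],[0,0,0,3,0],[0,0,0,3,0],[0,0,0,3,0],[0,0,0,2,0],[0,0,0,0,0]],
  ],
)

```text
time: 19.73
tcp_pos: [474.1, 251.1, 134.9]
tool_rot: [180.0, -0.0, 89.0]
contact_force: [-1.0, -0.6, 4.4]
gripper_width: 0.2
gripper_force: 2.3
```

Call:
arm_command(
  increments=[
    [[0,0,0,1,0],[0,0,0,1,0],[0,0,0,0,0]],
  ],
)

```text
time: 20.1
tcp_pos: [474.1, 251.1, 133.0]
tool_rot: [180.0, -0.0, 89.0]
contact_force: [-0.3, 0.2, 4.4]
gripper_width: 0.3
gripper_force: 2.5
```

Call:
arm_command(
  increments=[
    [[0,0,0,1,0],[0,0,0,1,0],[0,0,0,0,0]],
  ],
)

```text
time: 20.48
tcp_pos: [474.2, 251.1, 131.0]
tool_rot: [180.0, -0.0, 89.0]
contact_force: [0.0, -0.2, 4.8]
gripper_width: 0.3
gripper_force: 2.7
```

Call:
arm_command(
  increments=[
    [[0,0,0,1,0],[0,0,0,1,0],[0,0,0,0,0]],
  ],
)

```text
time: 20.85
tcp_pos: [474.2, 251.1, 129.1]
tool_rot: [180.0, -0.0, 89.0]
contact_force: [-0.3, -0.6, 5.4]
gripper_width: 0.4
gripper_force: 2.9
```

Call:
arm_command(
  increments=[
    [[0,0,0,1,0],[0,0,0,1,0],[0,0,0,0,0]],
  ],
)

```text
time: 21.22
tcp_pos: [474.2, 251.1, 127.1]
tool_rot: [180.0, -0.0, 89.0]
contact_force: [0.2, -1.2, 6.3]
gripper_width: 0.4
gripper_force: 3.1
```

Call:
arm_command(
  increments=[
    [[0,0,0,1,0],[0,0,0,1,0],[0,0,0,0,0]],
  ],
)

```text
time: 21.6
tcp_pos: [474.4, 251.1, 125.3]
tool_rot: [179.9, -0.0, 89.0]
contact_force: [-0.2, -1.1, 6.3]
gripper_width: 0.7
gripper_force: 3.3
```

Call:
arm_command(
  increments=[
    [[0,0,0,1,0],[0,0,0,1,0],[0,0,0,0,0]],
  ],
)

```text
time: 21.98
tcp_pos: [475.4, 251.3, 124.6]
tool_rot: [179.8, -0.1, 89.0]
contact_force: [-0.1, -1.7, 14.6]
gripper_width: 0.5
gripper_force: 7.2
```

At 14.6 N it is on the stop, so this was a full stroke. I'll release gently upward and check the height.

Call:
arm_command(
  increments=[
    [[0,0,0,-2,0],[0,0,0,-3,0],[0,0,0,-5,0],[0,0,0,-10,0],[0,0,0,-20,0],[0,0,0,-30,0],[0,0,0,-30,0],[0,0,0,0,0]],
  ],
)

```text
time: 22.98
tcp_pos: [475.1, 251.6, 225.3]
tool_rot: [179.7, -0.1, 89.0]
contact_force: [0.2, -0.3, -0.3]
gripper_width: 0.7
gripper_force: 0.0
```

```bash
python3 - <<'E'
from h import *; import pickle
s=ctrl.read_state();print(s["time"],s["tcp_pos"],s["contact_force"],s["gripper_width"])
t=vision.read_camera("side");K,W=cam(t)
g=cv2.cvtColor(t["color"],cv2.COLOR_RGB2GRAY)
for z in(95,114,133):print(z,proj(K,W,(474.5,229,z)).round(1),proj(K,W,(474.5,251,z)).round(1),proj(K,W,(474.5,273,z)).round(1))
for v in range(130,162,2):print(v,*g[v,236:264])
r=vision.read_camera("wrist");K,W=cam(r,s);g=cv2.cvtColor(r["color"],cv2.COLOR_RGB2GRAY)
for z in(114,133):print(z,proj(K,W,(474,252-22,z)),proj(K,W,(474,252+22,z)))
for v in range(150,236,5):print(v,*g[v,298:340:1])
E
```

```text
22.975 [475.0919393  251.55111999 225.29864146] [ 0.17944978 -0.29111982 -0.31828107] 0.7178392772078913
95 [253.6 154.7] [250.3 151.3] [247.1 148. ]
114 [253.1 149. ] [249.8 145.6] [246.6 142.3]
133 [252.6 143.1] [249.3 139.8] [246.1 136.5]
130 123 123 123 123 123 123 124 123 124 124 123 123 124 124 123 118 115 116 119 120 120 119 118 117 117 117 116 116
132 121 122 120 120 121 121 120 120 119 119 118 116 115 114 112 107 104 105 105 104 103 102 99 95 93 91 88 86
134 97 93 89 89 88 87 84 81 78 77 75 73 71 70 68 68 65 65 62 62 61 61 60 59 59 59 60 59
136 57 57 56 56 56 56 55 56 55 54 54 56 57 58 62 64 65 71 84 93 97 93 80 66 59 58 57 57
138 53 53 54 55 56 58 58 60 61 65 77 92 99 108 129 153 166 178 199 217 221 216 184 136 90 64 59 56
140 60 69 83 99 116 139 156 160 157 165 180 197 204 210 222 231 235 236 236 237 237 237 234 221 179 122 77 61
142 159 175 193 211 223 229 233 233 229 218 195 179 176 182 200 219 226 232 236 237 236 235 231 224 207 169 125 91
144 234 234 232 229 230 233 233 232 221 181 146 144 154 160 164 165 165 179 203 216 213 198 183 172 166 161 157 143
146 237 233 223 
[... 2999 characters left out ...]
58 62 96 155 165 164 166 166 164 165 164 165 164 167 166 165 166 166 151 107 84 58 50 57 57 59 59 61 63 58 62 60 61 59
220 59 63 62 65 59 60 55 56 57 62 85 156 164 166 167 164 165 164 164 164 166 164 165 164 163 165 148 72 58 55 53 57 55 56 60 58 58 58 59 54 56 57
225 58 60 60 59 58 56 54 56 56 58 56 57 57 56 57 56 56 56 58 55 55 56 59 59 58 59 57 58 56 59 56 56 49 56 57 58 56 57 54 55 56 55
230 55 55 54 56 59 63 77 89 91 113 113 114 113 113 110 61 54 52 52 50 55 51 58 55 76 115 113 111 113 114 112 100 80 76 66 53 52 55 53 50 50 53
235 114 114 112 112 112 112 113 112 112 112 111 112 112 113 105 50 53 50 60 106 97 50 46 49 61 112 112 112 113 112 113 112 111 111 112 112 114 113 110 111 113 110
```

The cartridge top spans wrist rows 173–223, which matches z≈114 (caught) and not z=133 (up). The side view agrees, and the robot touches nothing. Handing in.

```bash
python3 -c "
from plant import hand_in
print(hand_in())"
```

```text
the job is handed in; nothing more can be done
None
```

The cartridge was released from the incubator, moved to the reader and pressed until its catch held (highest force read 14.6 N, about 23 s of robot time), and the job is handed in; I took no last picture of the dropper bottle and cup, but the arm never worked near them.

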